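Move the charged battery from the charger to the label printer

ROBOT

A 6-joint arm with a two-finger parallel gripper is mounted at the origin on the work surface. World frame = base frame: x ahead of the robot, y to its left, z up, the work surface at z = 0. Lengths are in m, angles in rad, forces in N, time in s.
With the tool pointing down it reaches from about 0.4 to 0.825 m from the base axis. Payload 7 kg.
Tool frame: the origin (TCP) lies between the finger pads; the fingertips stand 8 mm ahead of it and the grasp point (between the pads) lies 11 mm behind it (arm.finger_overhang is the distance from the TCP to the fingertips, in m); z points along the fingers, y is the line along which they close (so a half turn about z gives the same grasp; the last joint's range is limited). The gripper opens to 88 mm and grips with 3 to 60 N. Pads are 19 mm wide; open, the fingers measure 130 mm over their backs; the gripper's body (78 mm by 193 mm) begins 47 mm behind the grasp point.
Start: joints at [1.501, 0.359, 0.012, 0, -1.224, -0.288], TCP at [0.236, 0.632, 0.235] pointing down, gripper open.
Joint ranges: [-3.07, 3.07], [-1.43, 2.12], [-1.02, 1.25], [-3.03, 1.67], [-3.05, -0], [-3.03, 3.03]. Speed limits (rad/s): [2.39, 2.39, 3.01, 3.14, 3.14, 3.14].

INTERFACE

Orientations are given as [roll, pitch, yaw] about the fixed x, y, z axes, in that order (R = Rz(yaw) Ry(pitch) Rx(roll)).
In Python, from station import arm gives the robot as it stands.
- The arm moves only by the tool move_arm, never from a script. Its argument "rows" is text: rows parted by semicolons, each of 7 numbers parted by spaces: the turn, a rotation vector about the tool's x, y, z in degrees, then the shift along the tool's x, y, z in m, then the finger opening in m, from 0 to 0.0876. A call has 1 to 8 rows; each row shifts and turns the commanded pose from where the row before left it, along the tool's axes as they then stand; what a row does not reach is not made up. A row lasts 1/8 s, in which the tool goes at most 62.5 mm and 10.7 degrees, less where a joint would pass 70% of its speed; a pose out of reach is approached as far as the arm can. A call is refused whole if a number of a shift passes 0.0625 or a number of a turn 10.7, either way. A call with a gripper value outside its range is refused whole. The fingers move at their own pace and stop on an object; "squeeze" is the grip in N (left out, the last holds). Time passes only in rows, so rows that do not move let the fingers close. It gives the time, the measured TCP pose, the force, the opening and the grip force at its end, in the units of the state.
- arm.get_state(): the state, without advancing time (a new reading comes with each control period).
- arm.grab_frame(name): name is "scene" or "top"; returns (picture, depth): 384x512x3 uint8, blue, green, red; 384x512 float32, m along the optical axis (not along the pixel's ray), 0 where there is no reading.
- arm.camera_model(name): a dict with "mtx" (3x3 intrinsics, pixels), "k1" (the pictures are not rectified: a ray, as slopes to the right and down, at radius r is drawn at 1 + k1 r^2 times it, then the intrinsics apply), "camera_from_world" (4x4, takes a point from world to camera coordinates). Camera axes: x right, y down, z forward; pixel columns grow to the right and rows downward; lengths in m; the calibration is good to about 2 mm. A picture is of the moment at which its call begins. camera_model takes no time and is no camera call.
- arm.job_done(): hands the job in; it is judged then, once.
The state is a dict: "t": time; "q": joint angles; "qd": joint speeds; "joint_efforts": joint torques, N m; "eef_pos": TCP position; "ee_rot": TCP orientation; "force": force on the tool from outside, world axes, zero at the start; "moment": the same for the moment, N m; "width": finger opening in m; "gripper_force": force on a finger pad.
Only numpy, scipy, OpenCV 4.12 (cv2) and the standard library are available. Lean on these libraries where they do the work, as an engineer would, in place of code of your own. Each camera call takes 0.05 s, during which the arm holds its last target. There are 200 camera calls.

TASK

The shelf-label printer needs its battery: press down the charger's red catch so that the charged, green-striped battery springs loose, slide it out of the charger, then slide it into the printer's dovetail rail until the printer's red catch clicks up behind it, and let go. Work by feel and gently, never forcing a part (stay under about 20 N), and leave the flat red-striped battery, the jars and the other things where they are.

Things in the scene. Friction and masses are not known exactly. Their poses are not given: they have to be found in the camera images.
- battery_grip (a point): Centre of the charged battery's black grip block, 44 (x) x 34 (y) x 45 mm tall, green stripe and top, on a grey dovetail foot 80 mm long, 12 mm thick, 60 mm wide low down, 42 mm at its top. Point: 37 mm above the underside, 20 mm below the top, midway along x and y. +x is the leading end, first 5 mm only 42 mm wide. Whole height 57 mm, 0.35 kg.
- charger: Fixed grey and black charger holding the battery. Origin on the table under the centre of the battery's home place; +x is the sliding-in direction, the open mouth faces -x, z up. Housing 50 mm tall from x = +72 to +158 mm. Base plate 100 mm wide from x = -120 to +85 mm.
- charger_home (a point): Middle of the charger's rail floor, 22 mm above the charger's origin. Dovetail walls from x = -67 to +41 mm, tops 36 mm above the table, leaning in by 45 degrees, 2 mm play on each side of the foot; flared mouth guides from x = -67 to -91 mm, opening to 40 mm either side; end stop at x = +41.5 mm. The battery's centre must be past x = -107 mm before it can be lifted, past -131 mm to be clear of the guides.
- charger_tab (a point): Middle of the top of the flat red press tab of the charger's catch (46 mm along x, 32 mm wide), at x = -92 mm from the charger's origin, 20.5 mm above the table. Press it straight down. From the tab the catch slopes up towards +x to a latch face at x = -41.5 mm, 6 mm above the rail floor, behind the battery's foot.
- charger_catch (a joint): How far the charger's catch is pressed down (m): 0 up, 0.012 bottom. The battery is freed at about 0.0065. Spring about 3 N at the start and 7 N at the bottom, plus the rub of the battery on the latch, up to about 3 N.
- charger_ejector (a joint): Brass spring plunger in the charger's end stop (m): about 0.003 with the battery latched, 0.015 when out. It presses 8 N and pushes the battery about 12 mm towards the mouth as soon as the catch is pressed; the battery then stays in the rail.
- printer: Fixed white label printer on a grey base plate. Origin on the table under the nominal centre of the battery's home place in the rail in front of it; +x is the sliding-in direction, the open mouth faces -x, z up. Housing 130 mm wide, top at 99 mm, from x = +100 to +240 mm.
- printer_home (a point): Nominal middle of the printer's rail floor, 22 mm above the printer's origin. Rail, plunger and red catch are shaped as the charger's. But the rail module (with catch and stop) is bolted on anywhere within 15 mm either way along x of this nominal place; that is not measured, so the end of travel must be felt. This point does not follow the module.
- printer_catch (a joint): How far the printer's catch is down (m): 0 up, about 0.003 to 0.006 while the battery rides over it, back to 0 when it has clicked up behind it. It clicks when the battery is 3 mm short of the end stop or nearer. Pushed level, sliding in takes up to about 12 N; pressed down or skewed it binds; at the end stop the force climbs steeply.
- flat_battery: Flat battery, same shape but with a red stripe, standing on its foot on the table; origin at the centre of its underside. Leave it alone.
- jar_a: Glass jar with yellow lid, 68 mm wide, 95 mm tall; origin at the centre of its underside. Leave it alone.
- jar_b: Second jar, alike.
- sauce: Dark sauce bottle with red cap, 72 mm wide, 230 mm tall; origin at the centre of its underside. Leave it alone.
- label_roll: White roll of labels standing on end, 70 mm wide, 50 mm tall; origin at the centre of its underside. Leave it alone.
- scoop_cup: Metal measuring cup, 72 mm wide, 85 mm tall; origin at the centre of its underside. Leave it alone.

How it is judged:
On the way, in this order (a step that is already met when the one before it is completed fails the run):
1. the charger's catch is pressed and the battery springs loose, at least 8 mm out of its home place (x of battery_grip in the frame of charger below -0.008 m), for 0.1 s.
2. the battery is slid out of the charger (x of battery_grip in the frame of charger below -0.1 m), for 0.1 s.
3. the battery rides over the printer's catch in the rail (value of joint printer_catch above 0.0025 m and contact force between battery and printer above 0.5 N), for 0.1 s.
At the end, for the whole second after the job is handed in: The charged battery sits in the printer's rail (within 24 mm of the nominal home place along the rail, 5 mm across, in line within 0.1 rad, down in the rail), the printer's catch has clicked up behind it (less than 2 mm down), the charger's catch is up again, and the battery is released and at rest (value of joint each of printer_catch, charger_catch below 0.002 m and x of battery_grip in the frame of printer between -0.024 and 0.024 m and y of battery_grip in the frame of printer between -0.005 and 0.005 m and z of battery_grip in the frame of printer between 0.054 and 0.065 m and angle between the x axis of battery_grip and the x axis of printer, either way round below 0.1 rad and linear speed of battery below 0.01 m/s); the robot touches nothing.
It fails at once if the battery is forced against the printer (contact forces on all its faces add up to more than 90 N, which a push of some 28 N gives) (contact force between battery and printer above 90 N).
It fails at once if the battery is forced against the charger (contact forces on all its faces add up to more than 90 N, which a push of some 28 N gives) (contact force between battery and charger above 90 N).
It fails at once if the charger is pressed with more than 45 N (contact force between the fingers and charger above 45 N).
It fails at once if the printer is pressed by the gripper with more than 45 N (contact force between the fingers and printer above 45 N).
It fails at once if a bystander is moved by more than 20 mm (distance of any of flat_battery, jar_a, jar_b, sauce, label_roll, scoop_cup from where it was at the start of the episode above 0.02 m).
It also fails if it takes over 61 s, if anything falls off the work surface, if the arm or the gripper's body presses on something with over 40 N, if the wrist force passes 120 N, or if a joint passes its speed limit or range.

## Working session

There is one attempt and no reset: what is moved stays moved. The work goes in short steps, Python scripts to look and compute and a tool call to move; the robot and the scene stay as the last step left them, time stands still between calls to the robot, and variables do not carry over. Pictures are saved under pics/ and viewed, at most 10 in all, crops included, and the job is handed in when it is done.

Besides the shell and the picture viewer there is one more tool, called after ">>>" as name(argument=value, ...) on one line, values as JSON. move_arm: Moves the arm, as the interface text tells. Its arguments: {"type":"object","properties":{"rows":{"type":"string"},"squeeze":{"type":"number"}},"required":["rows"]}

```bash
mkdir -p pics
cat > h.py <<'E'
import numpy as np, cv2
from station import arm
def ray(name,uv):
    m=arm.camera_model(name); K=np.array(m["mtx"]); T=np.array(m["camera_from_world"]); k=m["k1"]
    uv=np.atleast_2d(uv).astype(float)
    d=np.c_[(uv[:,0]-K[0,2])/K[0,0],(uv[:,1]-K[1,2])/K[1,1]]
    u=d.copy()
    for _ in range(20): u=d/(1+k*(u**2).sum(1,keepdims=True))
    r=np.c_[u,np.ones(len(u))]
    R=T[:3,:3]; c=-R.T@T[:3,3]
    return c, r@R   # world dirs with unit depth
def onplane(name,uv,z):
    c,r=ray(name,uv); return c+r*((z-c[2])/r[:,2])[:,None]
def bydepth(name,uv,dep):
    c,r=ray(name,uv); return c+r*np.asarray(dep).reshape(-1,1)
def grab(name,fn=None):
    p,d=arm.grab_frame(name)
    if fn: cv2.imwrite('pics/'+fn,p); np.save('pics/'+fn+'.npy',d)
    return p,d
E
python3 - <<'E'
from h import *
for n in("top","scene"):
    grab(n,n+"0.png"); m=arm.camera_model(n); T=np.array(m["camera_from_world"]); print(n,m["k1"],-T[:3,:3].T@T[:3,3])
    print(np.round(T[:3,:3],2))
s=arm.get_state(); print({k:np.round(v,3) for k,v in s.items()})
E
```

```text
top -0.14752065084767688 [0.29558082 0.00284851 1.4480014 ]
[[-0.01 -1.   -0.01]
 [-0.99  0.01 -0.15]
 [ 0.15  0.01 -0.99]]
scene -0.13026255434123213 [ 1.6845865  -0.4465697   1.00902632]
[[ 0.34  0.94  0.01]
 [ 0.56 -0.2  -0.81]
 [-0.76  0.28 -0.59]]
{'t': np.float64(0.1), 'q': array([ 1.501,  0.359,  0.011, -0.   , -1.224, -0.288]), 'qd': array([-0.001, -0.   ,  0.003,  0.001,  0.   ,  0.001]), 'joint_efforts': array([-2.0000e-03, -5.8416e+01,  2.9375e+01,  7.0160e+00,  1.0000e-02,
       -0.0000e+00]), 'eef_pos': array([0.236, 0.632, 0.234]), 'ee_rot': array([ 3.14 , -0.   , -0.358]), 'force': array([-0.349, -0.139,  0.826]), 'moment': array([-0.034, -0.045,  0.014]), 'gripper_force': np.float64(0.0), 'width': np.float64(0.087)}
```

View pics/top0.png

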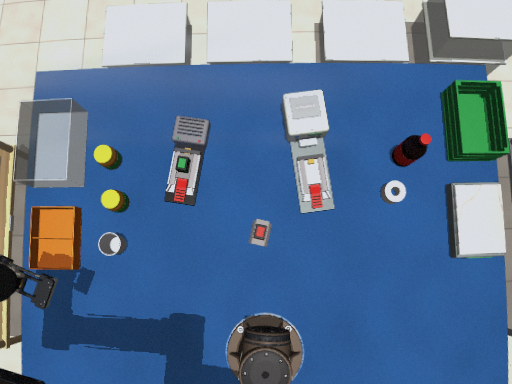

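View pics/scene0.png

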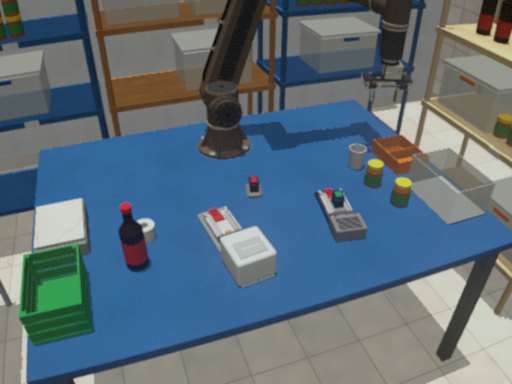

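The top view shows the charger with the green battery at about (184,163), its red tab at (181,187), and its housing at (191,130). The printer housing is at (305,113), with its tab at (315,195). The flat battery is at (260,232). Both mouths face the robot.

Run:
```python
from h import *
p=cv2.imread('pics/top0.png'); d=np.load('pics/top0.png.npy')
hsv=cv2.cvtColor(p,cv2.COLOR_BGR2HSV)
H,S,V=[hsv[...,i].astype(int) for i in range(3)]
red=((H<8)|(H>172))&(S>130)&(V>90); green=(H>45)&(H<85)&(S>100)&(V>60)
def comp(m,box,z,name):
    x0,y0,x1,y1=box; mm=np.zeros_like(m); mm[y0:y1,x0:x1]=m[y0:y1,x0:x1]
    n,l,st,c=cv2.connectedComponentsWithStats(mm.astype(np.uint8))
    for i in range(1,n):
        if st[i,4]<8: continue
        r,cc=np.nonzero(l==i)
        P=onplane("top",np.c_[cc,r],z)[:,:2]
        Q=bydepth("top",np.c_[cc,r],d[r,cc])
        w,v=np.linalg.eigh(np.cov(P.T)); a=v[:,1]*np.sign(v[0,1])
        (ce,sz,an)=cv2.minAreaRect(P.astype(np.float32)*1000)
        print(name,st[i],c[i].round(1),'mean',P.mean(0).round(4),'ax',np.degrees(np.arctan2(a[1],a[0])).round(1),'rect',np.round(ce,1),np.round(sz,1),round(an,1),'zdep',np.percentile(Q[:,2],[5,50,95]).round(3))
comp(green,(150,110,230,220),.079,'green')
comp(red,(150,110,230,220),.0205,'ctab')
comp(red,(280,150,340,220),.0205,'ptab')
comp(red,(240,210,280,250),.05,'flat')
# non-blue silhouette of charger/printer plates
obj=~((H>100)&(H<125)&(S>120))
for nm,box in(('charger',(150,105,220,215)),('printer',(275,80,340,220))):
    x0,y0,x1,y1=box; r,c=np.nonzero(obj[y0:y1,x0:x1]); r+=y0;c+=x0
    Q=bydepth("top",np.c_[c,r],d[r,c])
    for lo,hi in((.002,.03),(.03,.06),(.06,.12)):
        k=(Q[:,2]>lo)&(Q[:,2]<hi)
        if k.sum()<20: continue
        q=Q[k]; ce,sz,an=cv2.minAreaRect((q[:,:2]*1000).astype(np.float32)); print(nm,lo,k.sum(),np.round(ce,1),np.round(sz,1),round(an,1),'z',np.median(q[:,2]).round(4))
c1=cv2.resize(p[105:215,150:225],None,fx=5,fy=5,interpolation=cv2.INTER_CUBIC)
c2=cv2.resize(p[85:220,275:345],None,fx=4.07,fy=4.07,interpolation=cv2.INTER_CUBIC)[:550]
cv2.imwrite('pics/crop.png',np.hstack([c1,np.pad(c2,((0,550-c2.shape[0]),(0,0),(0,0)))]))
```

```text
green [177 158   9  10  73] [181.4 162.6] mean [0.5869 0.2494] ax -14.0 rect [587.3 250.6] [24.8 28.5] 88.9 zdep [0.076 0.081 0.085]
ctab [174 178  14  24 227] [180.3 189.3] mean [0.5122 0.2623] ax -8.3 rect [511.6 262.4] [33.7 74.4] 81.3 zdep [0.017 0.023 0.03 ]
ptab [310 184  12  24 203] [315.5 195. ] mean [ 0.4876 -0.1689] ax 4.3 rect [ 485.9 -168.6] [73.8 32.6] 2.2 zdep [0.017 0.023 0.031]
flat [256 226   9  11  73] [259.8 231.1] mean [0.3741 0.0097] ax -12.5 rect [373.9   9.9] [22.4 29.9] 75.2 zdep [0.053 0.058 0.063]
charger 0.002 963 [614.4 248.6] [122.1 290.3] 80.4 z 0.0171
charger 0.03 1592 [621.4 242.3] [110.7 249. ] 80.3 z 0.0465
charger 0.06 178 [619.8 248.2] [114.7  38.1] 0.8 z 0.0801
printer 0.002 1841 [ 641.8 -157.8] [407.7 148.6] 6.8 z 0.012
printer 0.03 767 [ 634.5 -147.6] [326.1 127.1] 6.9 z 0.0364
printer 0.06 1867 [ 739.9 -137.5] [141.5 132. ] 6.8 z 0.097
```

View pics/crop.png

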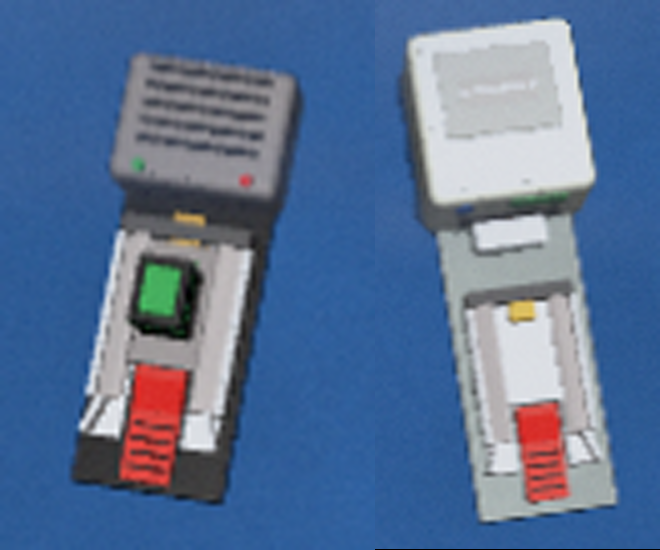

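The upscaled crop (charger on the left, printer on the right) agrees with the numbers. Charger yaw is about -9.7° with its origin near (0.588, 0.250). Printer yaw is about +6.8° with its origin near (0.571, -0.158), and its module sits some 8 mm toward the mouth. First I go above the charger tab with the fingers closed.

>>> move_arm(rows="0 0 -10.7 0 0 0 0; 0 0 0 0.042 0.042 0 0; 0 0 0 0.042 0.042 0 0; 0 0 0 0.042 0.042 0 0; 0 0 0 0.042 0.042 0 0; 0 0 0 0.042 0.042 0 0; 0 0 0 0.042 0.042 0 0; 0 0 0 0.042 0.042 0 0", squeeze=30)

```text
t: 1.1
eef_pos: [0.4767, 0.2907, 0.2345]
ee_rot: [3.142, 0.0, -0.171]
force: [1.3, 0.4, 0.2]
width: 0.0128
gripper_force: 0.0
```

```bash
cat >> h.py <<'E'
from scipy.spatial.transform import Rotation as Ro
CH=(np.array([.588,.250]),np.radians(-9.6)); PR=(np.array([.571,-.1576]),np.radians(6.8))
def rel(F,xy):
    o,a=F; c,s=np.cos(a),np.sin(a); return np.array([[c,s],[-s,c]])@(np.asarray(xy)[:2]-o)
def absl(F,xy):
    o,a=F; c,s=np.cos(a),np.sin(a); return o+np.array([[c,-s],[s,c]])@np.asarray(xy)
def plan(F,x,y,z):
    s=arm.get_state(); R=Ro.from_euler('xyz',s["ee_rot"]).as_matrix(); p=np.array(s["eef_pos"])
    t=np.r_[absl(F,(x,y)),z]; d=R.T@(t-p)
    yw=np.degrees(np.arctan2(R[1,0],R[0,0]))
    print('t',s['t'],'pos',p.round(4),'rot',np.degrees(s['ee_rot']).round(2),'rel',(rel(F,p)*1000).round(1),'F',np.round(s['force'],1),'w',round(s['width'],4),'gf',round(s['gripper_force'],1))
    print('tgt',t.round(4),'shift tool',d.round(4),'turn z',round(yw-np.degrees(F[1]),2))
E
python3 -c "
from h import *
plan(CH,-.097,0,.06)"
```

```text
t 1.1 pos [0.4767 0.2907 0.2345] rot [ 1.80e+02  1.00e-02 -9.78e+00] rel [-116.5   21.6] F [1.3 0.4 0.2] w 0.0128 gf 0.0
tgt [0.4924 0.2662 0.06  ] shift tool [0.0196 0.0215 0.1745] turn z -0.18
```

>>> move_arm(rows="0 0 0 0.019 0.021 0.045 0; 0 0 0 0 0 0.045 0; 0 0 0 0 0 0.04 0; 0 0 0 0 0 0.025 0; 0 0 0 0 0 0.01 0; 0 0 0 0 0 0.005 0; 0 0 0 0 0 0 0")

```text
t: 1.98
eef_pos: [0.4915, 0.2689, 0.0651]
ee_rot: [-3.141, -0.0, -0.171]
force: [0.3, -1.0, 1.1]
width: 0.0003
gripper_force: 0.0
```

Run:
```python
from h import *
plan(CH,-.097,0,.0285)
p,d=grab("top","t1.png"); q,_=grab("scene","s1.png")
a=cv2.resize(p[105:255,130:240],None,fx=3.6,fy=3.6,interpolation=cv2.INTER_CUBIC)
b=cv2.resize(q[165:255,295:385],None,fx=4.4,fy=4.4,interpolation=cv2.INTER_CUBIC)
h=max(a.shape[0],b.shape[0]); f=lambda i:np.pad(i,((0,h-i.shape[0]),(0,0),(0,0)))
cv2.imwrite('pics/c1.png',np.hstack([f(a),f(b)]))
```

```text
t 1.975 pos [0.4915 0.2689 0.0651] rot [-1.7996e+02 -3.0000e-02 -9.7900e+00] rel [-98.3   2.5] F [ 0.3 -1.   1.1] w 0.0003 gf 0.0
tgt [0.4924 0.2662 0.0285] shift tool [0.0013 0.0025 0.0366] turn z -0.19
```

View pics/c1.png

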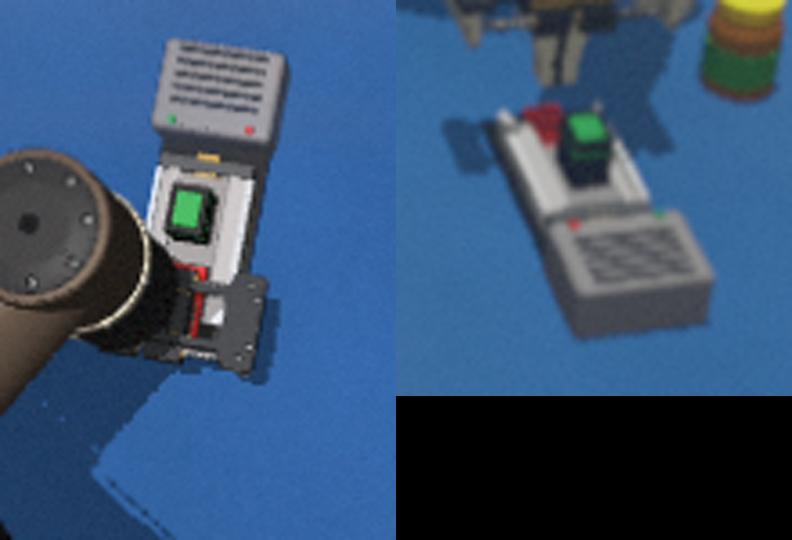

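The fingers (left half, near (190,330)) hang over the red tab, and the battery is still home. I centre the last 2.5 mm and lower to contact.

>>> move_arm(rows="0 0 0 0.001 0.0025 0.015 0; 0 0 0 0 0 0.012 0; 0 0 0 0 0 0.007 0; 0 0 0 0 0 0.003 0; 0 0 0 0 0 0.002 0; 0 0 0 0 0 0 0")

```text
t: 2.82
eef_pos: [0.4919, 0.266, 0.0257]
ee_rot: [-3.141, -0.0, -0.171]
force: [-0.3, -1.1, 1.6]
width: 0.0001
gripper_force: 1.1
```

>>> move_arm(rows="0 0 0 0 0 0.002 0; 0 0 0 0 0 0.002 0; 0 0 0 0 0 0 0")

```text
t: 3.2
eef_pos: [0.4921, 0.2661, 0.0219]
ee_rot: [-3.141, -0.001, -0.171]
force: [-1.9, -2.0, 5.4]
width: -0.0
gripper_force: 2.5
```

>>> move_arm(rows="0 0 0 0 0 0.002 0; 0 0 0 0 0 0.001 0; 0 0 0 0 0 0 0; 0 0 0 0 0 0 0")

```text
t: 3.7
eef_pos: [0.4921, 0.2661, 0.0191]
ee_rot: [-3.141, -0.001, -0.171]
force: [-1.5, -1.2, 6.3]
width: 0.0003
gripper_force: 3.0
```

```bash
cat >> h.py <<'E'
def green(box=(150,110,230,240)):
    p,d=grab("top"); hsv=cv2.cvtColor(p,cv2.COLOR_BGR2HSV); x0,y0,x1,y1=box
    m=cv2.inRange(hsv,(45,100,60),(85,255,255)); k=np.zeros_like(m); k[y0:y1,x0:x1]=m[y0:y1,x0:x1]
    n,l,st,c=cv2.connectedComponentsWithStats(k); i=1+np.argmax(st[1:,4])
    P=onplane("top",c[i],.079)[0]; print('green px',c[i].round(1),st[i,4],'world',P.round(4)); return P
E
python3 -c "
from h import *
P=green(); print((rel(CH,P)*1000).round(1)); plan(CH,-.097,0,.02)"
```

```text
green px [180.  173.4] 52 world [0.5529 0.2534 0.079 ]
[-35.2  -2.5]
t 3.75 pos [0.4921 0.2661 0.0191] rot [-1.7997e+02 -3.0000e-02 -9.7900e+00] rel [-97.3  -0.1] F [-1.6 -1.1  6.1] w 0.0004 gf 3.0
tgt [0.4924 0.2662 0.02  ] shift tool [ 0.0003 -0.0001 -0.0009] turn z -0.19
```

Run:
```python
from h import *
p,d=grab("top","t2.png"); q,_=grab("scene","s2.png")
a=cv2.resize(p[105:255,130:240],None,fx=3.6,fy=3.6,interpolation=cv2.INTER_CUBIC)
b=cv2.resize(q[165:255,295:385],None,fx=4.4,fy=4.4,interpolation=cv2.INTER_CUBIC)
h=max(a.shape[0],b.shape[0]); f=lambda i:np.pad(i,((0,h-i.shape[0]),(0,0),(0,0)))
cv2.imwrite('pics/c2.png',np.hstack([f(a),f(b)]))
```

```text
(no output)
```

View pics/c2.png

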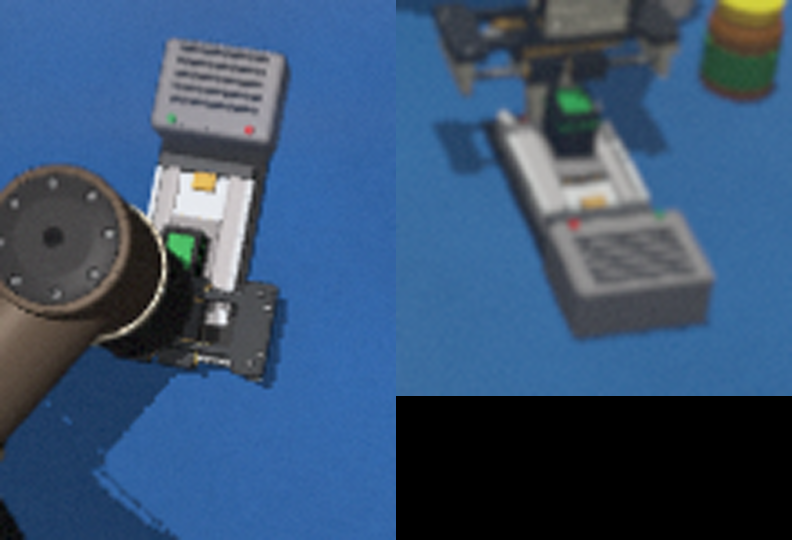

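The battery has sprung about 35–40 mm out, up against the gripper's side (green at (180,250) in the left half). I back off slightly and rise.

>>> move_arm(rows="0 0 0 -0.004 0 -0.002 0; 0 0 0 -0.004 0 -0.01 0; 0 0 0 0 0 -0.03 0; 0 0 0 0 0 -0.06 0; 0 0 0 -0.05 0 -0.03 0.0876; 0 0 0 -0.05 0 0 0.0876; 0 0 0 0 0 0 0.0876; 0 0 0 0 0 0 0.0876")

```text
t: 4.85
eef_pos: [0.3852, 0.2846, 0.1511]
ee_rot: [-3.141, -0.0, -0.17]
force: [0.2, -0.3, 0.4]
width: 0.0349
gripper_force: 0.0
```

Run:
```python
from h import *
P=green(); r=rel(CH,P); print((r*1000).round(1)); plan(CH,r[0],0,.048)
p,d=grab("top","t3.png"); q,_=grab("scene","s3.png")
a=cv2.resize(p[105:255,130:240],None,fx=3.6,fy=3.6,interpolation=cv2.INTER_CUBIC)
b=cv2.resize(q[165:255,295:385],None,fx=4.4,fy=4.4,interpolation=cv2.INTER_CUBIC)
h=max(a.shape[0],b.shape[0]); f=lambda i:np.pad(i,((0,h-i.shape[0]),(0,0),(0,0)))
cv2.imwrite('pics/c3.png',np.hstack([f(a),f(b)]))
```

```text
green px [179.1 174.4] 74 world [0.5499 0.2561 0.079 ]
[-38.5  -0.3]
t 4.9 pos [0.3856 0.2845 0.1508] rot [-1.7998e+02 -1.0000e-02 -9.7900e+00] rel [-2.053e+02  2.000e-01] F [ 0.5 -0.6 -0.2] w 0.0387 gf 0.0
tgt [0.55   0.2564 0.048 ] shift tool [ 0.1668 -0.0003  0.1028] turn z -0.19
```

View pics/c3.png

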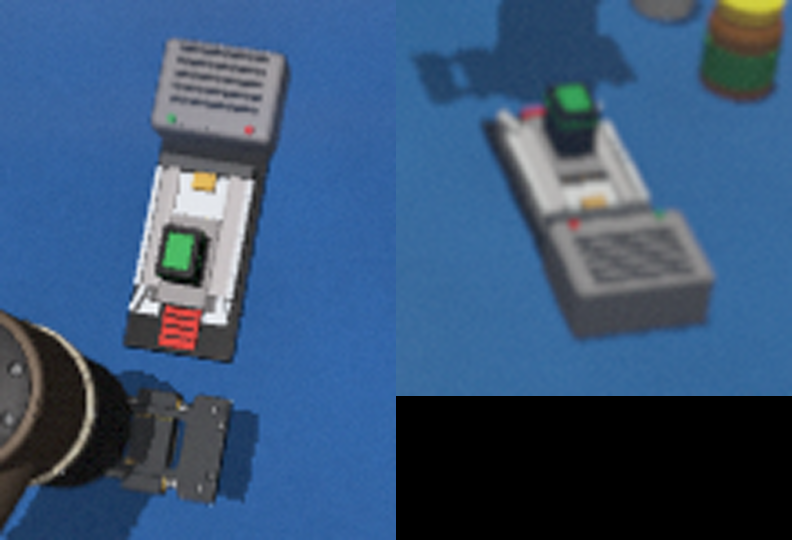

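The battery stands in the rail at charger x ≈ -38 mm, y ≈ 0 (green at (180,252) in the left half). The mouth and tab are clear. I go over it with the fingers open and down.

>>> move_arm(rows="0 0 0 0.055 0 0 0.0876; 0 0 0 0.055 0 0 0.0876; 0 0 0 0.055 0 0 0.0876; 0 0 0 0.001 0 0.03 0.0876; 0 0 0 0 0 0.035 0.0876; 0 0 0 0 0 0.025 0.0876; 0 0 0 0 0 0.008 0.0876; 0 0 0 0 0 0 0.0876")

```text
t: 6.0
eef_pos: [0.5492, 0.2556, 0.0521]
ee_rot: [3.14, 0.001, -0.172]
force: [0.5, 0.0, 0.3]
width: 0.0875
gripper_force: 0.0
```

```bash
python3 -c "
from h import *
plan(CH,-.0385,0,.049)"
```

```text
t 6.0 pos [0.5492 0.2556 0.0521] rot [ 1.7993e+02  4.0000e-02 -9.8300e+00] rel [-39.2  -0.9] F [0.5 0.  0.3] w 0.0875 gf 0.0
tgt [0.55   0.2564 0.049 ] shift tool [ 0.0007 -0.0009  0.0031] turn z -0.23
```

>>> move_arm(rows="0 0 0 0.0005 -0.0005 0.003 0.03; 0 0 0 0 0 0 0.03; 0 0 0 0 0 0 0.03; 0 0 0 0 0 0 0.03; 0 0 0 0 0 0 0.03; 0 0 0 0 0 0 0.03; 0 0 0 0 0 0 0.03", squeeze=10)

```text
t: 6.88
eef_pos: [0.5492, 0.2559, 0.0493]
ee_rot: [3.141, 0.001, -0.171]
force: [-0.0, -2.1, 0.2]
width: 0.0342
gripper_force: 10.0
```

>>> move_arm(rows="0 0 0 0 0 0 0.03; 0 0 0 -0.004 0 0 0.03; 0 0 0 -0.008 0 0 0.03; 0 0 0 -0.008 0 0 0.03; 0 0 0 0 0 0 0.03", squeeze=30)

```text
t: 7.5
eef_pos: [0.5283, 0.2596, 0.0494]
ee_rot: [3.141, 0.001, -0.171]
force: [-2.7, -2.5, -1.8]
width: 0.0341
gripper_force: 30.0
```

```bash
python3 -c "
from h import *
plan(CH,-.14,0,.0493); P=green(); print(rel(CH,P)*1000)"
```

```text
t 7.5 pos [0.5283 0.2596 0.0494] rot [ 1.7994e+02  8.0000e-02 -9.7800e+00] rel [-60.4  -0.5] F [-2.7 -2.5 -1.8] w 0.0341 gf 30.0
tgt [0.45   0.2733 0.0493] shift tool [-0.0796 -0.0002  0.0002] turn z -0.18
green px [177.3 137.7] 3 world [0.667  0.2638 0.079 ]
[75.59862945 26.75320488]
```

>>> move_arm(rows="0 0 0 -0.008 0.0005 0 0.03; 0 0 0 -0.01 0 0 0.03; 0 0 0 -0.01 0 0 0.03; 0 0 0 -0.012 0 0 0.03; 0 0 0 0 0 0 0.03")

```text
t: 8.18
eef_pos: [0.489, 0.2665, 0.0495]
ee_rot: [-3.141, 0.001, -0.17]
force: [-0.3, -2.1, -5.5]
width: 0.034
gripper_force: 30.0
```

>>> move_arm(rows="0 0 0 -0.012 0 0 0.03; 0 0 0 -0.014 0 0 0.03; 0 0 0 -0.014 0 0 0.03; 0 0 0 -0.014 0 0 0.03; 0 0 0 0 0 0 0.03")

```text
t: 8.8
eef_pos: [0.436, 0.2756, 0.0498]
ee_rot: [-3.141, 0.0, -0.17]
force: [0.8, -0.1, -2.6]
width: 0.0337
gripper_force: 30.0
```

```bash
python3 -c "
from h import *
plan(CH,-.15,0,.0493)"
```

```text
t 8.8 pos [0.436  0.2756 0.0498] rot [-179.99    0.     -9.72] rel [-1.542e+02 -1.000e-01] F [ 0.8 -0.1 -2.6] w 0.0337 gf 30.0
tgt [0.4401 0.275  0.0493] shift tool [ 0.0042 -0.0001  0.0005] turn z -0.12
```

>>> move_arm(rows="0 0 0 0 0 -0.02 0.03; 0 0 0 0 0 -0.04 0.03; 0 0 -8.3 0 0 -0.035 0.03; 0 0 -8.3 0 0 0 0.03; 0 0 0 -0.009 0.03 0 0.03; 0 0 0 -0.009 0.05 0 0.03; 0 0 0 -0.009 0.05 0 0.03; 0 0 0 -0.009 0.05 0 0.03")

```text
t: 9.8
eef_pos: [0.4225, 0.091, 0.1448]
ee_rot: [-3.141, -0.001, 0.119]
force: [1.0, -0.2, -2.0]
width: 0.0339
gripper_force: 30.0
```

>>> move_arm(rows="0 0 0 -0.009 0.05 0 0.03; 0 0 0 -0.009 0.05 0 0.03; 0 0 0 -0.009 0.05 0 0.03; 0 0 0 -0.009 0.05 0 0.03; 0 0 0 0 0.04 0 0.03; 0 0 0 0 0.027 0 0.03; 0 0 0 0 0 0 0.03")

```text
t: 10.68
eef_pos: [0.4185, -0.1786, 0.1445]
ee_rot: [3.141, 0.0, 0.116]
force: [0.4, 0.8, -3.9]
width: 0.0338
gripper_force: 30.0
```

Run:
```python
from h import *
plan(PR,-.155,0,.06)
p,d=grab("top","t4.png"); q,_=grab("scene","s4.png")
a=cv2.resize(p[80:260,255:365],None,fx=3,fy=3,interpolation=cv2.INTER_CUBIC)
b=cv2.resize(q[110:290,170:300],None,fx=3,fy=3,interpolation=cv2.INTER_CUBIC)
h=max(a.shape[0],b.shape[0]); f=lambda i:np.pad(i,((0,h-i.shape[0]),(0,0),(0,0)))
cv2.imwrite('pics/c4.png',np.hstack([f(a),f(b)]))
```

```text
t 10.675 pos [ 0.4185 -0.1786  0.1445] rot [1.7999e+02 1.0000e-02 6.6400e+00] rel [-153.9   -2.8] F [ 0.4  0.8 -3.9] w 0.0338 gf 30.0
tgt [ 0.4171 -0.176   0.06  ] shift tool [-0.0011 -0.0028  0.0845] turn z -0.16
```

View pics/c4.png

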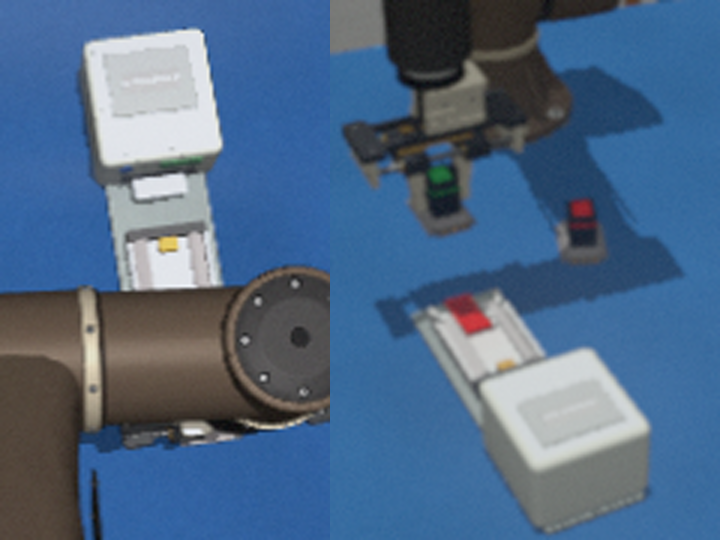

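The battery hangs level in the gripper (green at (440,185) in the right half), in line with the printer's mouth and clear of it. I lower it to the rail-floor height felt in the charger.

>>> move_arm(rows="0 0 0 -0.001 -0.0025 0.03 0.03; 0 0 0 0 0 0.035 0.03; 0 0 0 0 0 0.02 0.03; 0 0 0 0 0 0.008 0.03; 0 0 0 0 0 0 0.03; 0 0 0 0 0 0 0.03")

```text
t: 11.52
eef_pos: [0.418, -0.1745, 0.0524]
ee_rot: [3.141, -0.002, 0.119]
force: [-0.0, 0.2, -2.4]
width: 0.0338
gripper_force: 30.0
```

```bash
python3 -c "
from h import *
plan(PR,-.155,-.0005,.0502)"
```

```text
t 11.525 pos [ 0.418  -0.1745  0.0524] rot [ 1.7998e+02 -9.0000e-02  6.8300e+00] rel [-153.9    1.4] F [-0.   0.2 -2.4] w 0.0338 gf 30.0
tgt [ 0.4171 -0.1764  0.0502] shift tool [-0.0011  0.0019  0.0022] turn z 0.03
```

>>> move_arm(rows="0 0 0 0 0.0015 0.002 0.03; 0 0 0 0.01 0 0 0.03; 0 0 0 0.01 0 0 0.03; 0 0 0 0.01 0 0 0.03; 0 0 0 0 0 0 0.03")

```text
t: 12.15
eef_pos: [0.4482, -0.1725, 0.0495]
ee_rot: [3.141, -0.0, 0.119]
force: [0.0, 0.5, -3.4]
width: 0.0336
gripper_force: 30.0
```

```bash
python3 -c "
from h import *
plan(PR,-.1,-.0005,.0502)"
```

```text
t 12.15 pos [ 0.4482 -0.1725  0.0495] rot [ 1.7999e+02 -1.0000e-02  6.8200e+00] rel [-123.7   -0.2] F [ 0.   0.5 -3.4] w 0.0336 gf 30.0
tgt [ 0.4718 -0.1699  0.0502] shift tool [ 0.0237  0.0003 -0.0007] turn z 0.02
```

>>> move_arm(rows="0 0 0 0 0 -0.0008 0.03; 0 0 0 0.005 0 0 0.03; 0 0 0 0.005 0 0 0.03; 0 0 0 0.005 0 0 0.03; 0 0 0 0.005 0 0 0.03; 0 0 0 0 0 0 0.03")

```text
t: 12.9
eef_pos: [0.465, -0.1711, 0.0492]
ee_rot: [3.141, 0.005, 0.118]
force: [0.2, -8.6, -12.9]
width: 0.0338
gripper_force: 30.0
```

```bash
python3 -c "
from h import *
plan(PR,-.08,-.0005,.0502); print(arm.get_state()['moment'])"
```

```text
t 12.9 pos [ 0.465  -0.1711  0.0492] rot [179.99   0.27   6.75] rel [-106.8   -0.8] F [  0.2  -8.6 -12.9] w 0.0338 gf 30.0
tgt [ 0.4916 -0.1676  0.0502] shift tool [ 0.0268 -0.0003 -0.0011] turn z -0.05
[-3.93686907  0.37961107 -0.33971265]
```

The left wall is pushing the battery to -y and down. I shift 2 mm to -y and lower slightly.

>>> move_arm(rows="0 0 0 -0.003 0.001 0.0004 0.03; 0 0 0 0 0.001 0.0002 0.03; 0 0 0 0 0 0 0.03")

```text
t: 13.28
eef_pos: [0.4643, -0.1726, 0.0499]
ee_rot: [-3.142, 0.0, 0.119]
force: [-1.1, -2.0, -2.6]
width: 0.034
gripper_force: 30.0
```

```bash
python3 -c "
from h import *
plan(PR,-.08,-.0005,.0502); print(arm.get_state()['moment'])"
```

```text
t 13.275 pos [ 0.4643 -0.1726  0.0499] rot [-1.8e+02  2.0e-02  6.8e+00] rel [-107.8   -2.3] F [-1.1 -2.  -2.6] w 0.034 gf 30.0
tgt [ 0.4916 -0.1676  0.0502] shift tool [ 0.0278 -0.0018 -0.0004] turn z -0.0
[-0.91813718  0.53017596 -0.06669436]
```

>>> move_arm(rows="0 0 0 0 0.001 0 0.03; 0 0 0 0.004 0 0 0.03; 0 0 0 0.004 0 0 0.03; 0 0 0 0 0 0 0.03")

```text
t: 13.78
eef_pos: [0.4726, -0.1723, 0.0495]
ee_rot: [-3.141, 0.0, 0.119]
force: [-2.6, 3.0, -2.4]
width: 0.0342
gripper_force: 30.0
```

```bash
python3 -c "
from h import *
plan(PR,-.08,-.003,.0502); print(arm.get_state()['moment'])"
```

```text
t 13.775 pos [ 0.4726 -0.1723  0.0495] rot [-1.7998e+02  1.0000e-02  6.8000e+00] rel [-99.5  -3. ] F [-2.6  3.  -2.4] w 0.0342 gf 30.0
tgt [ 0.4919 -0.1701  0.0502] shift tool [ 0.0195  0.     -0.0007] turn z 0.0
[1.45052736 0.83102873 0.0811224 ]
```

>>> move_arm(rows="0 0 0 0.003 -0.0005 -0.0003 0.03; 0 0 0 0.005 0 0 0.03; 0 0 0 0.005 0 0 0.03; 0 0 0 0.005 0 0 0.03; 0 0 0 0 0 0 0.03")

```text
t: 14.4
eef_pos: [0.4911, -0.1697, 0.0499]
ee_rot: [-3.141, -0.001, 0.119]
force: [0.9, 4.7, -7.5]
width: 0.0338
gripper_force: 30.0
```

```bash
python3 -c "
from h import *
plan(PR,-.05,-.0025,.0497); print(arm.get_state()['moment'])"
```

```text
t 14.4 pos [ 0.4911 -0.1697  0.0499] rot [-1.7999e+02 -5.0000e-02  6.8100e+00] rel [-80.8  -2.6] F [ 0.9  4.7 -7.5] w 0.0338 gf 30.0
tgt [ 0.5216 -0.166   0.0497] shift tool [ 0.0308 -0.0001  0.0002] turn z 0.01
[1.82909544 0.13485409 0.11134161]
```

>>> move_arm(rows="0 0 0 0.002 -0.0007 0.0003 0.03; 0 0 0 0.004 0 0 0.03; 0 0 0 0.005 0 0 0.03; 0 0 0 0.005 0 0 0.03; 0 0 0 0 0 0 0.03")

```text
t: 15.02
eef_pos: [0.507, -0.1676, 0.0498]
ee_rot: [3.141, -0.001, 0.119]
force: [0.7, -4.0, -7.7]
width: 0.0339
gripper_force: 30.0
```

```bash
python3 -c "
from h import *
plan(PR,-.05,-.0025,.0497); print(arm.get_state()['moment'])"
```

```text
t 15.025 pos [ 0.507  -0.1676  0.0498] rot [ 1.7997e+02 -7.0000e-02  6.8100e+00] rel [-64.7  -2.4] F [ 0.7 -4.  -7.7] w 0.0339 gf 30.0
tgt [ 0.5216 -0.166   0.0497] shift tool [0.0147 0.0001 0.0001] turn z 0.01
[-1.35460459 -0.24155485  0.10518312]
```

>>> move_arm(rows="0 0 0 0 0.0004 0.0005 0.03; 0 0 0 0.004 0 0 0.03; 0 0 0 0.005 0 0 0.03; 0 0 0 0.005 0 0 0.03; 0 0 0 0 0 0 0.03")

```text
t: 15.65
eef_pos: [0.5212, -0.166, 0.0496]
ee_rot: [3.141, -0.002, 0.119]
force: [-0.0, 0.1, 2.0]
width: 0.0339
gripper_force: 30.0
```

```bash
python3 -c "
from h import *
plan(PR,-.05,-.0025,.0497); print(arm.get_state()['moment'])"
```

```text
t 15.65 pos [ 0.5212 -0.166   0.0496] rot [ 1.7998e+02 -1.0000e-01  6.8200e+00] rel [-50.4  -2.4] F [-0.   0.1  2. ] w 0.0339 gf 30.0
tgt [ 0.5216 -0.166   0.0497] shift tool [ 0.0004  0.0001 -0.0001] turn z 0.02
[ 0.0556249  -0.30187716  0.06645423]
```

>>> move_arm(rows="0 0 0 0.005 0 0 0.03; 0 0 0 0.005 0 0 0.03; 0 0 0 0.005 0 0 0.03; 0 0 0 0.005 0 0 0.03; 0 0 0 0 0 0 0.03")

```text
t: 16.27
eef_pos: [0.5406, -0.1637, 0.0493]
ee_rot: [3.141, -0.001, 0.119]
force: [0.1, -0.4, 1.6]
width: 0.0334
gripper_force: 30.0
```

```bash
python3 -c "
from h import *
plan(PR,-.00,-.0025,.0497); print(arm.get_state()['moment'])"
```

```text
t 16.275 pos [ 0.5406 -0.1637  0.0493] rot [ 1.7999e+02 -5.0000e-02  6.8100e+00] rel [-30.9  -2.5] F [ 0.1 -0.4  1.6] w 0.0334 gf 30.0
tgt [ 0.5713 -0.1601  0.0497] shift tool [ 0.0309  0.     -0.0004] turn z 0.01
[ 0.02931118 -0.19016248  0.00191828]
```

>>> move_arm(rows="0 0 0 0.003 0 0 0.03; 0 0 0 0.003 0 0 0.03; 0 0 0 0.002 0 0 0.03; 0 0 0 0 0 0 0.03")

```text
t: 16.77
eef_pos: [0.5481, -0.1628, 0.0493]
ee_rot: [3.142, -0.0, 0.119]
force: [0.4, 0.4, 2.1]
width: 0.0338
gripper_force: 30.0
```

>>> move_arm(rows="0 0 0 0.002 0 0 0.03; 0 0 0 0.002 0 0 0.03; 0 0 0 0 0 0 0.03")

```text
t: 17.15
eef_pos: [0.55, -0.1625, 0.0487]
ee_rot: [-3.141, 0.003, 0.118]
force: [-5.2, -1.1, 2.6]
width: 0.0339
gripper_force: 30.0
```

>>> move_arm(rows="0 0 0 0.002 0 0 0.03; 0 0 0 0.002 0 0 0.03; 0 0 0 0 0 0 0.03")

```text
t: 17.52
eef_pos: [0.5536, -0.162, 0.0486]
ee_rot: [-3.141, 0.004, 0.118]
force: [-6.1, -0.7, 1.6]
width: 0.0341
gripper_force: 30.0
```

The plunger touched at about x = 0.549, so I expect the click after about 12 mm more. Continuing in small steps.

>>> move_arm(rows="0 0 0 0.002 0 0 0.03; 0 0 0 0.002 0 0 0.03; 0 0 0 0 0 0 0.03")

```text
t: 17.9
eef_pos: [0.5571, -0.1616, 0.0484]
ee_rot: [-3.141, 0.005, 0.118]
force: [-7.3, -0.2, 2.4]
width: 0.0339
gripper_force: 30.0
```

>>> move_arm(rows="0 0 0 0.0015 0 0 0.03; 0 0 0 0.0015 0 0 0.03; 0 0 0 0 0 0 0.03")

```text
t: 18.27
eef_pos: [0.5597, -0.1613, 0.0483]
ee_rot: [-3.141, 0.006, 0.118]
force: [-8.1, -0.9, 3.0]
width: 0.0341
gripper_force: 30.0
```

>>> move_arm(rows="0 0 0 0.001 0 0 0.03; 0 0 0 0.001 0 0 0.03; 0 0 0 0 0 0 0.03")

```text
t: 18.65
eef_pos: [0.5614, -0.1611, 0.0481]
ee_rot: [-3.141, 0.006, 0.118]
force: [-8.3, -1.4, 1.5]
width: 0.0337
gripper_force: 30.0
```

>>> move_arm(rows="0 0 0 0.001 0 0 0.03; 0 0 0 0 0 0 0.03; 0 0 0 0 0 0 0.03")

```text
t: 19.02
eef_pos: [0.5623, -0.161, 0.0482]
ee_rot: [-3.141, 0.006, 0.118]
force: [-8.9, -0.8, 2.3]
width: 0.0336
gripper_force: 30.0
```

>>> move_arm(rows="0 0 0 0.001 0 0 0.03; 0 0 0 0 0 0 0.03; 0 0 0 0 0 0 0.03")

```text
t: 19.4
eef_pos: [0.5632, -0.1609, 0.0482]
ee_rot: [-3.141, 0.006, 0.118]
force: [-8.3, -0.0, 2.3]
width: 0.0338
gripper_force: 30.0
```

>>> move_arm(rows="0 0 0 0.001 0 0 0.03; 0 0 0 0 0 0 0.03; 0 0 0 0 0 0 0.03")

```text
t: 19.77
eef_pos: [0.5641, -0.1607, 0.0481]
ee_rot: [-3.141, 0.006, 0.118]
force: [-8.9, -0.4, 4.4]
width: 0.0339
gripper_force: 30.0
```

>>> move_arm(rows="0 0 0 0.001 0 0 0.03; 0 0 0 0 0 0 0.03; 0 0 0 0 0 0 0.03")

```text
t: 20.15
eef_pos: [0.5643, -0.1607, 0.0482]
ee_rot: [-3.141, 0.008, 0.118]
force: [-11.9, -0.6, 6.5]
width: 0.0341
gripper_force: 30.0
```

>>> move_arm(rows="0 0 0 0.001 0 0 0.03; 0 0 0 0 0 0 0.03; 0 0 0 0 0 0 0.03")

```text
t: 20.52
eef_pos: [0.5643, -0.1607, 0.0482]
ee_rot: [-3.14, 0.009, 0.117]
force: [-15.1, -0.8, 8.7]
width: 0.0337
gripper_force: 30.0
```

The end stop is felt at x = 0.5643. I ease back to test whether the catch holds.

>>> move_arm(rows="0 0 0 -0.002 0 0 0.03; 0 0 0 -0.001 0 0 0.03; 0 0 0 0 0 0 0.03; 0 0 0 0 0 0 0.03")

```text
t: 21.02
eef_pos: [0.5635, -0.1608, 0.0482]
ee_rot: [-3.141, 0.006, 0.118]
force: [-7.5, -1.7, 2.2]
width: 0.0337
gripper_force: 30.0
```

>>> move_arm(rows="0 0 0 -0.001 0 0 0.03; 0 0 0 -0.001 0 0 0.03; 0 0 0 -0.001 0 0 0.03; 0 0 0 0 0 0 0.03")

```text
t: 21.52
eef_pos: [0.5613, -0.1611, 0.0482]
ee_rot: [-3.141, 0.004, 0.118]
force: [-5.3, -1.4, -1.6]
width: 0.034
gripper_force: 30.0
```

>>> move_arm(rows="0 0 0 -0.001 0 0 0.03; 0 0 0 -0.0005 0 0 0.03; 0 0 0 0 0 0 0.03; 0 0 0 0 0 0 0.03")

```text
t: 22.02
eef_pos: [0.5612, -0.1611, 0.0488]
ee_rot: [-3.141, 0.002, 0.118]
force: [-6.1, -1.0, -4.7]
width: 0.0342
gripper_force: 30.0
```

>>> move_arm(rows="0 0 0 -0.001 0 0 0.03; 0 0 0 -0.001 0 0 0.03; 0 0 0 0 0 0 0.03; 0 0 0 0 0 0 0.03")

```text
t: 22.52
eef_pos: [0.561, -0.1612, 0.0495]
ee_rot: [3.141, -0.002, 0.119]
force: [-0.7, 0.3, -5.2]
width: 0.0339
gripper_force: 30.0
```

The catch holds: I commanded 3.5 mm back and the battery stayed at 0.561. Releasing and rising.

>>> move_arm(rows="0 0 0 0 0 0 0.045; 0 0 0 0 0 0 0.07; 0 0 0 0 0 0 0.08; 0 0 0 0 0 0 0.08; 0 0 0 0 0 -0.01 0.08; 0 0 0 0 0 -0.03 0.08; 0 0 0 0 0 -0.05 0.08; 0 0 0 0 0 -0.05 0.08")

```text
t: 23.52
eef_pos: [0.56, -0.1614, 0.1914]
ee_rot: [3.141, -0.0, 0.119]
force: [0.6, -1.1, -0.1]
width: 0.0798
gripper_force: 0.0
```

>>> move_arm(rows="0 0 0 -0.05 -0.03 0 0.08; 0 0 0 -0.05 -0.05 0 0.08; 0 0 0 -0.02 -0.05 0 0.08; 0 0 0 0 -0.05 0 0.08; 0 0 0 0 -0.05 0 0.08; 0 0 0 0 0 0 0.08; 0 0 0 0 0 0 0.08")

```text
t: 24.4
eef_pos: [0.4202, 0.0479, 0.1897]
ee_rot: [-3.141, -0.001, 0.12]
force: [-0.2, -0.2, 0.2]
width: 0.0801
gripper_force: 0.0
```

Run:
```python
from h import *
P=green((280,120,345,220)); print((rel(PR,P)*1000).round(1)); plan(PR,0,0,.1)
p,d=grab("top","t5.png"); q,_=grab("scene","s5.png")
a=cv2.resize(p[80:220,150:340],None,fx=2.6,fy=2.6,interpolation=cv2.INTER_CUBIC)
b=cv2.resize(q[180:290,180:290],None,fx=2.6,fy=2.6,interpolation=cv2.INTER_CUBIC)
h=max(a.shape[0],b.shape[0]); f=lambda i:np.pad(i,((0,h-i.shape[0]),(0,0),(0,0)))
cv2.imwrite('pics/c5.png',np.hstack([f(a),f(b)]))
```

```text
green px [314.2 168.7] 75 world [ 0.5615 -0.1606  0.079 ]
[-9.8 -1.9]
t 24.45 pos [0.4202 0.0473 0.1896] rot [-1.8e+02 -2.0e-02  6.8e+00] rel [-125.4  221.3] F [-0.2 -0.3  0.7] w 0.0797 gf 0.0
tgt [ 0.571  -0.1576  0.1   ] shift tool [0.1254 0.2213 0.0896] turn z -0.0
```

View pics/c5.png

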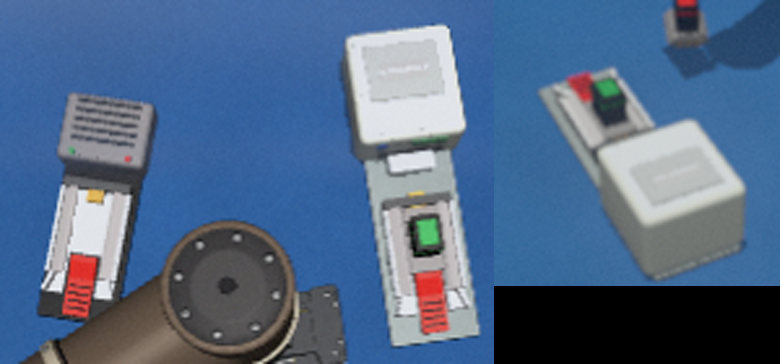

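The battery sits in the printer rail with the red catch up behind it (green at (427,235), tab at (432,300)). It stayed put against the plunger after I let go. The charger's catch is up and empty, and the arm is clear, so I hand in.

```bash
python3 -c "
from station import arm
print(arm.job_done())"
```

```text
the job is handed in; nothing more can be done
None
```

The charged battery is in the printer's rail with the red catch up behind it, the gripper has let go and is clear, and the job was handed in at about 24.5 s; the verdict was not shown.

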